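Stand the safety-capped bottle in its holder and take off the push-and-turn cap

ROBOT

A 6-joint arm with a two-finger parallel gripper is mounted at the origin on a cart in front of the work surface, level with it; the furniture and walls round the work are solid. World frame = base frame: x ahead of the robot, y to its left, z up, the work surface at z = 0. Lengths are in m, angles in degrees, forces in N, time in s.
With the tool pointing down it reaches from about 0.275 to 1 m from the base axis. Payload 8.4 kg.
Tool frame: the origin (TCP) lies at the very end of the fingers, on their centre line; the grasp point (between the pads) lies 19 mm behind it; z points along the fingers, y is the line along which they close (so a half turn about z gives the same grasp; the last joint's range is limited). The gripper opens to 85 mm and grips with 20 to 120 N. Pads are 22 mm wide; open, the fingers measure 114 mm over their backs; the gripper's body (76 mm by 85 mm) begins 54 mm behind the grasp point. The pads swing forward as they close: fully open they stand 13 mm farther back than shut.
Start: joints at [63.575, 20.225, 93.587, -0, 66.188, -0.138], TCP at [0.277, 0.56, 0.231] pointing down, gripper open.
Joint ranges: [-150.9, 150.9], [-52.94, 120.26], [3.33, 152.33], [-74.26, 254.26], [0, 154.13], [-172.89, 172.89]. Speed limits (degrees/s): [127.2, 127.2, 159.86, 180, 180, 180].

INTERFACE

Orientations are given as a 3x3 rotation matrix whose columns are the frame's x, y, z axes.
In Python, from workcell import env gives the robot as it stands.
- The arm moves only by the tool step_arm, never from a script. Its argument "steps" is a list of rows, each an object of numbers: "tx", "ty", "tz": the shift along the world's x, y, z scaled (see below); "turn": the turn about the world's z scaled (see below); "grip": the opening, from 0 (shut) to 1 (fully open). A call has 1 to 12 rows; each row is the pose to reach, as a shift and turn from the pose commanded when the call began, turning the shorter way round; what a row does not reach only later rows make up. The controller multiplies each number of a shift by 400 mm and each number of a turn by pi rad. A row lasts 1/10 s, in which the tool goes at most 50 mm and 8.59 degrees, less where a joint would pass 70% of its speed; a pose out of reach is approached as far as the arm can. A call with a number of a shift or a turn outside -1 to 1 is refused whole. A call with a gripper value outside its range is refused whole. The fingers move at their own pace and stop on an object; "force" is the grip in N (left out, the last holds). Time passes only in rows, so rows that repeat a pose let the fingers close. It gives the time, the measured TCP pose, the force, the opening and the grip force at its end, in the units of the state.
- env.observe(): the state, without advancing time (a new reading comes with each control period).
- env.camera(name): name is "scene" or "top" or "wrist"; returns (picture, depth): 384x512x3 uint8, blue, green, red; 384x512 float32, m along the optical axis (not along the pixel's ray), 0 where there is no reading.
- env.camera_model(name): a dict with "fx", "fy", "cx", "cy" (pixels), "world_to_cam" (4x4, takes a point from world to camera coordinates); the wrist camera has in their place "tool_from_camera" (4x4, takes a point from camera to tool coordinates, whose origin is the TCP and whose axes are the flange's). Camera axes: x right, y down, z forward; pixel columns grow to the right and rows downward; lengths in m; the calibration is good to about 2 mm. A picture is of the moment at which its call begins: read the wrist's pose just before it. camera_model takes no time and is no camera call.
- env.sign_off(): hands the job in; it is judged then, once.
Trained networks look in the newest picture that a camera, given by its name, has taken for a name from the list of things; names that differ only in an ending like _2 or _b are one class to them, and where a whole thing is asked for, a point or a joint stands for the part that bears it (a point fixed in the world has none). Each returns a list of dicts, best first, with "p" (0 to 1); they miss things now and then, are a little off and sometimes report something else, mostly with a low value. They report only what shows in the picture. A call takes as long as a camera call. They do not tell look-alikes from the thing itself.
- env.look_for(label, camera): "centre" ([x, y, z] in m, in world coordinates, good to about 4 mm: the middle of the surface that is visible of it).
- env.landmark_of(label, camera): "centre" ([x, y, z] in m, in world coordinates, good to about 4 mm: a listed point, or the origin of a listed thing).
The state is a dict: "time": time; "qpos": joint angles; "joint_vel": joint speeds; "tau": joint torques, N m; "tool_pos": TCP position; "tool_rot": TCP orientation; "force": force on the tool from outside, world axes, zero at the start; "ft_torque": the same for the moment, N m; "finger_gap": finger opening in m; "gripper_force": force on a finger pad.
Only numpy, scipy, OpenCV 4.12 (cv2) and the standard library are available. Lean on these libraries where they do the work, as an engineer would, in place of code of your own. Each camera call takes 0.05 s, during which the arm holds its last target. There are 200 camera calls.

TASK

Stand the square-bodied bottle fully home in the square well of the wooden bottle holder, with its cap still on (it may be carried by its cap). Then open it there: press the safety cap down, twist it anticlockwise about a sixth of a turn while pressed, and lift it off; finish still holding the cap level in the gripper, clear of the bottle and straight above its open mouth, no more than a hand's breadth up. Leave the bottle standing in the holder and do not disturb the round bottle or the small things around.

Things in the scene. Friction and masses are not known exactly. Their poses are not given: they have to be found in the camera images.
- bottle: White plastic bottle, square body 46 x 46 mm, 62 mm tall, loose, 0.2 to 0.45 kg; the lowest 4 mm of its foot step in to 42 x 42 mm. Above it a round stepped shoulder (39 mm wide, to 71 mm) and round neck (27 mm diameter), open mouth 95 mm above the base. Origin: centre of the underside; z up, x and y square to the flat sides. Starts upright on the table, cap locked on.
- bottle_center (a point): Centre of the bottle's square body, 31 mm above its underside; axes as the bottle's.
- cap: Grey ribbed round push-and-turn cap, 46 mm diameter, 32 mm tall, 0.04 kg. Origin: centre of its lower rim, z up; x along the bottle's x (within 5 degrees) while locked. Locked on, its rim is 86 mm above the bottle's underside, with 15 mm of bare neck below it. Locked, it cannot be pulled off, so the bottle can be carried by it.
- cap_center (a point): Centre of the cap, on its axis, 16 mm above its rim: grasp it here or a little above. To open: press it down 5 to 8 mm (8 is a hard stop), turn it anticlockwise seen from above while pressed; between 45 and 80 degrees of turn (60 is best) it lifts off; a stop blocks it at 80. It does not open clockwise.
- cap_spring (a joint): Spring inside the cap, in m: 0 = cap not pressed, grows as the cap is pressed down on the neck, 0.008 = hard stop; above 0.004 the cap can turn. Force to press: 3 N to start moving, plus 0.8 N per mm (6.5 N frees the turn, 9.5 N reaches the hard stop).
- holder: Brown wooden block, 98 x 98 mm, 45 mm tall, on a black 104 mm rubber foot, fixed to the table. Origin: centre of its underside; z up, x and y square to the well. The square well in its middle has its floor 10 mm above the origin: the bottle, home in it, has its underside at 10 mm and the locked cap's top at 128 mm.
- well (a point): Centre of the well's mouth at the top of the holder, 45 mm above the table; axes as the holder's. The well is 49 x 49 mm (1.5 mm clearance a side), 35 mm deep, with a 3 mm chamfer round the mouth; the bottle fits in any of the four quarter turns.
- round_bottle_center (a point): Look-alike to leave alone: white bottle with a round body 52 mm in diameter and a narrower grey cap (36 mm), 104 mm tall; this point is on its axis, 31 mm above its underside.
- cutter_round: Bystander: tinplate round pastry cutter, 66 mm across, 41 mm tall; origin at the underside.
- cutter_fluted: Bystander: tinplate fluted pastry cutter, 54 mm across, 39 mm tall; origin at the underside.
- matchbox: Bystander: matchbox, 36 x 52 x 14 mm; origin at the underside.
- walnut: Bystander: walnut, about 31 mm; origin at the underside.
- pastry_brush: Bystander: wooden pastry brush, 182 mm long, 12 mm tall; origin at the underside.
Things that resemble listed ones, but are neither listed nor needed, are in the scene too. Leave any red look-alike of the cap alone.

How it is judged:
By the outcome, as a careful person would: the job done as asked, in the order asked, and still so for the second after the job is handed in, while the arm keeps its last pose, push and grip.
It also fails if it takes over 48 s, if anything falls off the work surface, if the arm or the gripper's body presses on something with over 40 N, if the wrist force passes 120 N, or if a joint passes its speed limit or range.

## Working session

There is one attempt and no reset: what is moved stays moved. The work goes in short steps, Python scripts to look and compute and a tool call to move; the robot and the scene stay as the last step left them, time stands still between calls to the robot, and variables do not carry over. Pictures are saved under pics/ and viewed, at most 10 in all, crops included, and the job is handed in when it is done.

Besides the shell and the picture viewer there is one more tool, called after "Call:" by a JSON object that holds its "fn" and its "kwargs", one argument or row to a line. step_arm: Moves the arm, as the interface text tells. Its arguments: {"type":"object","properties":{"steps":{"type":"array"},"force":{"type":"number"}},"required":["steps"]}

```bash
mkdir -p pics; cat > h.py <<'E'
from workcell import env
import numpy as np, cv2
def deproj(cam, d, u, v, z=None):
    m=env.camera_model(cam); T=np.linalg.inv(m["world_to_cam"])
    p=np.array([(u-m["cx"])/m["fx"]*d,(v-m["cy"])/m["fy"]*d,d,np.ones_like(d*1.0)])
    return (T@p.reshape(4,-1))[:3].T
E
python3 - <<'E'
from h import *
out=[]
for c in ("top","scene"):
    im,d=env.camera(c); np.save(f"{c}_d.npy",d); cv2.imwrite(f"pics/{c}0.png",im); out.append(im)
    for l in ("bottle_center","cap_center","holder","well","round_bottle_center","walnut"):
        print(c,l,[(np.round(r["centre"],3).tolist(),round(r["p"],2)) for r in env.landmark_of(l,c)[:4]])
o=env.observe(); print(o["time"],o["tool_pos"],o["tool_rot"])
E
```

```text
top bottle_center [([0.601, 0.236, 0.031], 0.55)]
top cap_center [([0.69, 0.297, 0.015], 0.93), ([0.602, 0.238, 0.102], 0.91), ([0.411, 0.246, 0.011], 0.59)]
top holder [([0.419, 0.37, 0.002], 0.59)]
top well [([0.415, 0.37, 0.044], 0.89)]
top round_bottle_center [([0.427, 0.12, 0.03], 0.83)]
top walnut [([0.522, 0.165, -0.0], 0.53)]
scene bottle_center [([0.595, 0.235, 0.031], 0.87)]
scene cap_center [([0.693, 0.299, 0.018], 0.73), ([0.602, 0.229, 0.102], 0.72), ([0.412, 0.247, 0.021], 0.6)]
scene holder [([0.606, 0.233, 0.103], 0.63), ([0.418, 0.375, 0.005], 0.59)]
scene well [([0.42, 0.375, 0.042], 0.95)]
scene round_bottle_center [([0.432, 0.12, 0.031], 0.71)]
scene walnut [([0.525, 0.164, -0.0], 0.46)]
0.7 [0.27680977 0.56038428 0.23132601] [[-8.96563515e-01  4.42915187e-01  1.33673247e-05]
 [ 4.42915187e-01  8.96563512e-01  7.92262450e-05]
 [ 2.31058516e-05  7.69519518e-05 -9.99999997e-01]]
```

View pics/top0.png

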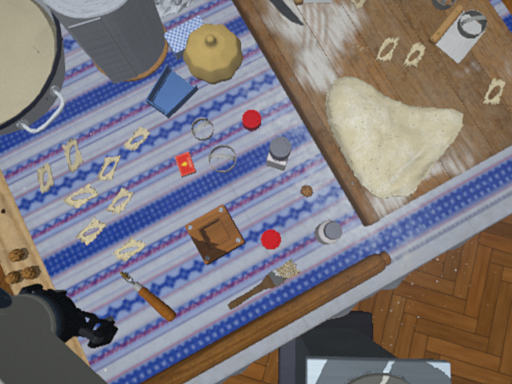

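View pics/scene0.png

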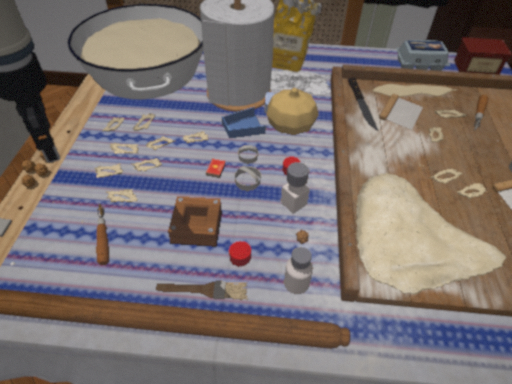

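The top picture shows the holder at (215,235), the square bottle at (278,155), the round bottle at (328,232), and red look-alike caps at (251,119) and (271,240). The detections agree with these.

```bash
python3 - <<'E'
from h import *
m=env.camera_model("wrist"); print({k:np.round(v,3) for k,v in m.items()})
E
```

```text
{'fx': np.float64(283.631), 'fy': np.float64(283.631), 'cx': np.float64(259.769), 'cy': np.float64(193.806), 'tool_from_camera': array([[-0.   , -0.96 , -0.279,  0.07 ],
       [ 1.   , -0.   , -0.   ,  0.001],
       [ 0.   , -0.279,  0.96 , -0.143],
       [ 0.   ,  0.   ,  0.   ,  1.   ]])}
```

Call:
{"fn": "step_arm", "kwargs": {
  "steps": [
    {"tx": 0.1,"ty": -0.1,"tz": 0.1,"grip": 1},
    {"tx": 0.25,"ty": -0.3,"tz": 0.2,"grip": 1},
    {"tx": 0.4,"ty": -0.5,"tz": 0.25,"grip": 1},
    {"tx": 0.5,"ty": -0.62,"tz": 0.25,"grip": 1},
    {"tx": 0.5,"ty": -0.62,"tz": 0.25,"grip": 1},
    {"tx": 0.5,"ty": -0.62,"tz": 0.25,"grip": 1},
    {"tx": 0.5,"ty": -0.62,"tz": 0.25,"grip": 1},
    {"tx": 0.5,"ty": -0.62,"tz": 0.25,"grip": 1}
  ]
}}

```text
invalid input at $.steps[0]: expected keys tx, ty, tz, turn, grip
```

Call:
{"fn": "step_arm", "kwargs": {
  "steps": [
    {"tx": 0.1,"ty": -0.1,"tz": 0.1,"turn": 0,"grip": 1},
    {"tx": 0.2,"ty": -0.2,"tz": 0.2,"turn": 0,"grip": 1},
    {"tx": 0.3,"ty": -0.3,"tz": 0.25,"turn": 0,"grip": 1},
    {"tx": 0.4,"ty": -0.4,"tz": 0.25,"turn": 0,"grip": 1},
    {"tx": 0.45,"ty": -0.5,"tz": 0.25,"turn": 0,"grip": 1},
    {"tx": 0.5,"ty": -0.6,"tz": 0.25,"turn": 0,"grip": 1},
    {"tx": 0.5,"ty": -0.62,"tz": 0.25,"turn": 0,"grip": 1},
    {"tx": 0.5,"ty": -0.62,"tz": 0.25,"turn": 0,"grip": 1},
    {"tx": 0.5,"ty": -0.62,"tz": 0.25,"turn": 0,"grip": 1}
  ]
}}

```text
time: 1.6
tool_pos: [0.4773, 0.3116, 0.3315]
tool_rot: [[-0.895, 0.445, 0.0], [0.445, 0.895, 0.001], [0.0, 0.001, -1.0]]
force: [-0.2, 1.0, 0.1]
finger_gap: 0.0854
gripper_force: 0.0
```

```bash
cat >> h.py <<'E'
def wrist(name):
    o=env.observe(); im,d=env.camera("wrist"); m=env.camera_model("wrist")
    T=np.eye(4); T[:3,:3]=o["tool_rot"]; T[:3,3]=o["tool_pos"]; T=T@m["tool_from_camera"]
    v,u=np.mgrid[:384,:512]
    P=np.stack([(u-m["cx"])/m["fx"]*d,(v-m["cy"])/m["fy"]*d,d],-1)@T[:3,:3].T+T[:3,3]
    P[d==0]=np.nan
    cv2.imwrite(f"pics/{name}.png",im); np.savez(f"{name}.npz",im=im,d=d,P=P,T=T)
    return o,im,d,P
def rect(pts):
    (c,s,a)=cv2.minAreaRect((np.asarray(pts,np.float32)*1000)); return np.round(c,1),np.round(s,1),round(a,2)
E
python3 - <<'E'
from h import *
o,im,d,P=wrist("w1"); print(o["time"],o["tool_pos"],o["qpos"])
for l in ("bottle_center","cap_center","well"):
    print(l,[(np.round(r["centre"],3).tolist(),round(r["p"],2)) for r in env.landmark_of(l,"wrist")[:4]])
X,Y,Z=P[...,0],P[...,1],P[...,2]
b=(abs(Z-.045)<.006)&(np.hypot(X-.418,Y-.372)<.085); print("holder",b.sum(),rect(P[b][:,:2]),np.nanmedian(Z[b]))
w=(Z>.004)&(Z<.018)&(np.hypot(X-.418,Y-.372)<.03); print("well",w.sum(),np.nanmedian(P[w],0))
b=(abs(Z-.062)<.004)&(np.hypot(X-.6,Y-.236)<.05); print("body",b.sum(),b.sum()>5 and rect(P[b][:,:2]))
c=(Z>.112)&(np.hypot(X-.6,Y-.236)<.04); print("cap",c.sum(),c.sum()>5 and (rect(P[c][:,:2]),np.nanmedian(Z[c])))
E
```

```text
1.6 [0.47726356 0.31155445 0.33148142] [ 3.29726432e+01  1.06543738e+01  9.35649520e+01  2.19596555e-02
  7.57586127e+01 -3.06003022e+01]
bottle_center [([0.6, 0.236, 0.029], 0.89)]
cap_center [([0.408, 0.246, 0.01], 0.84), ([0.692, 0.299, 0.014], 0.83), ([0.601, 0.228, 0.107], 0.68)]
well [([0.42, 0.377, 0.05], 0.86)]
holder 3643 (array([419. , 372.4]), array([98.1, 98.1]), 31.53) 0.04516534521784654
well 1011 [0.41833272 0.37286717 0.01021108]
body 269 (array([600. , 233.1]), array([45.6, 45.1]), 73.62)
cap 772 ((array([600.1, 233.1]), array([44.3, 45.6]), 63.73), np.float64(0.11840146814776564))
```

View pics/w1.png

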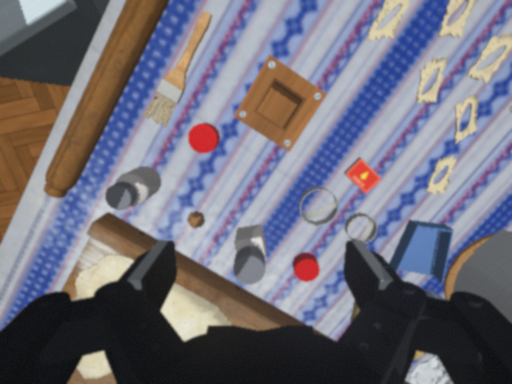

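The wrist view shows the holder at (282,103), the square bottle at (250,255), the round bottle at (130,190), and red caps at (204,138) and (306,267). The fits match the given sizes: 98.1 mm for the holder, about 45 mm for the bottle body, and a cap top at 118 mm. I'll take one closer look on the way to fix the bottle's yaw.

Call:
{"fn": "step_arm", "kwargs": {
  "steps": [
    {"tx": 0.09,"ty": -0.05,"tz": -0.1,"turn": 0,"grip": 1},
    {"tx": 0.17,"ty": -0.1,"tz": -0.2,"turn": 0,"grip": 1},
    {"tx": 0.17,"ty": -0.1,"tz": -0.2,"turn": 0,"grip": 1},
    {"tx": 0.17,"ty": -0.1,"tz": -0.2,"turn": 0,"grip": 1}
  ]
}}

```text
time: 2.2
tool_pos: [0.5442, 0.2723, 0.2492]
tool_rot: [[-0.896, 0.443, -0.003], [0.443, 0.896, -0.002], [0.002, -0.003, -1.0]]
force: [0.0, 0.2, -0.2]
finger_gap: 0.0855
gripper_force: 0.0
```

```bash
python3 - <<'E'
from h import *
o,im,d,P=wrist("w2"); print(o["time"],o["tool_pos"])
X,Y,Z=P[...,0],P[...,1],P[...,2]; r=np.hypot(X-.6,Y-.233)
for lo,hi in ((.058,.066),(.015,.066),(.02,.06)):
    b=(Z>lo)&(Z<hi)&(r<.04); print("body",lo,hi,b.sum(),rect(P[b][:,:2]))
c=(Z>.113)&(r<.04); print("cap",c.sum(),rect(P[c][:,:2]),np.nanmedian(Z[c]))
b=(abs(Z-.045)<.005)&(np.hypot(X-.418,Y-.372)<.08); print("holder",b.sum(),rect(P[b][:,:2]))
E
```

```text
2.2 [0.54417227 0.27225422 0.24922354]
body 0.058 0.066 388 (array([599.3, 233.3]), array([46. , 42.5]), 73.73)
body 0.015 0.066 752 (array([599.1, 233.4]), array([46. , 42.9]), 73.89)
body 0.02 0.06 388 (array([599.1, 233.4]), array([46.1, 42.9]), 73.86)
cap 1354 (array([600.9, 233. ]), array([45. , 45.3]), 7.53) 0.11849667386256371
holder 5138 (array([419. , 372.6]), array([98.3, 98.6]), 31.44)
```

Call:
{"fn": "step_arm", "kwargs": {
  "steps": [
    {"tx": 0.08,"ty": -0.06,"tz": -0.05,"turn": 0,"grip": 1},
    {"tx": 0.139,"ty": -0.0985,"tz": -0.12,"turn": 0,"grip": 1},
    {"tx": 0.139,"ty": -0.0985,"tz": -0.12,"turn": 0,"grip": 1},
    {"tx": 0.139,"ty": -0.0985,"tz": -0.21,"turn": 0,"grip": 1},
    {"tx": 0.139,"ty": -0.0985,"tz": -0.3,"turn": 0,"grip": 1},
    {"tx": 0.139,"ty": -0.0985,"tz": -0.37,"turn": 0,"grip": 1},
    {"tx": 0.139,"ty": -0.0985,"tz": -0.423,"turn": 0,"grip": 1},
    {"tx": 0.139,"ty": -0.0985,"tz": -0.423,"turn": 0,"grip": 1},
    {"tx": 0.139,"ty": -0.0985,"tz": -0.423,"turn": 0,"grip": 1}
  ]
}}

```text
time: 3.15
tool_pos: [0.6006, 0.2345, 0.084]
tool_rot: [[-0.897, 0.442, 0.001], [0.442, 0.897, 0.001], [-0.001, 0.001, -1.0]]
force: [-0.6, -0.1, 1.1]
finger_gap: 0.0856
gripper_force: 0.0
```

Call:
{"fn": "step_arm", "kwargs": {
  "steps": [
    {"tx": 0,"ty": 0,"tz": 0,"turn": 0,"grip": 0.4},
    {"tx": 0,"ty": 0,"tz": 0,"turn": 0,"grip": 0.4},
    {"tx": 0,"ty": 0,"tz": 0,"turn": 0,"grip": 0.4},
    {"tx": 0,"ty": 0,"tz": 0,"turn": 0,"grip": 0.4},
    {"tx": 0,"ty": 0,"tz": 0,"turn": 0,"grip": 0.4},
    {"tx": 0,"ty": 0,"tz": 0,"turn": 0,"grip": 0.4}
  ],
  "force": 80
}}

```text
time: 3.75
tool_pos: [0.6009, 0.2332, 0.0826]
tool_rot: [[-0.897, 0.443, 0.001], [0.443, 0.897, 0.0], [-0.001, 0.001, -1.0]]
force: [0.6, 0.2, 3.6]
finger_gap: 0.0443
gripper_force: 80.8
```

Call:
{"fn": "step_arm", "kwargs": {
  "steps": [
    {"tx": 0,"ty": 0,"tz": 0.05,"turn": 0,"grip": 0.4},
    {"tx": 0,"ty": 0,"tz": 0.13,"turn": 0,"grip": 0.4},
    {"tx": 0,"ty": 0,"tz": 0.2,"turn": 0,"grip": 0.4},
    {"tx": -0.05,"ty": 0.04,"tz": 0.225,"turn": -0.03,"grip": 0.4},
    {"tx": -0.12,"ty": 0.09,"tz": 0.225,"turn": -0.06,"grip": 0.4},
    {"tx": -0.19,"ty": 0.14,"tz": 0.225,"turn": -0.1,"grip": 0.4},
    {"tx": -0.26,"ty": 0.19,"tz": 0.225,"turn": -0.14,"grip": 0.4},
    {"tx": -0.33,"ty": 0.25,"tz": 0.225,"turn": -0.18,"grip": 0.4},
    {"tx": -0.4,"ty": 0.31,"tz": 0.225,"turn": -0.21,"grip": 0.4},
    {"tx": -0.44,"ty": 0.34,"tz": 0.225,"turn": -0.235,"grip": 0.4},
    {"tx": -0.4535,"ty": 0.349,"tz": 0.225,"turn": -0.235,"grip": 0.4},
    {"tx": -0.4535,"ty": 0.349,"tz": 0.225,"turn": -0.235,"grip": 0.4}
  ]
}}

```text
time: 4.95
tool_pos: [0.4181, 0.3724, 0.1714]
tool_rot: [[-0.368, 0.93, -0.001], [0.93, 0.368, -0.001], [-0.001, -0.001, -1.0]]
force: [0.2, -1.3, -4.1]
finger_gap: 0.0444
gripper_force: 85.4
```

Call:
{"fn": "step_arm", "kwargs": {
  "steps": [
    {"tx": 0,"ty": 0,"tz": 0,"turn": 0,"grip": 0.4},
    {"tx": 0,"ty": 0,"tz": 0,"turn": 0,"grip": 0.4},
    {"tx": 0,"ty": 0,"tz": 0,"turn": 0,"grip": 0.4}
  ]
}}

```text
time: 5.25
tool_pos: [0.4197, 0.372, 0.172]
tool_rot: [[-0.365, 0.931, 0.0], [0.931, 0.365, -0.0], [-0.0, -0.0, -1.0]]
force: [0.6, 0.3, -3.8]
finger_gap: 0.0443
gripper_force: 85.4
```

```bash
python3 - <<'E'
from h import *
o,im,d,P=wrist("w3"); t=o["tool_pos"]; print(o["time"],t,o["tool_rot"],o["qpos"])
cv2.imwrite("pics/w3.png",im)
X,Y,Z=P[...,0],P[...,1],P[...,2]
# body of held bottle: tcp z - 82mm = underside
b0=t[2]-.082
b=(Z>b0+.008)&(Z<b0+.06)&(np.hypot(X-t[0],Y-t[1])<.045)&(Z>.06); print("body",b.sum(),b.sum()>5 and rect(P[b][:,:2]))
im,d=env.camera("scene"); v,u=np.mgrid[:384,:512]; S=deproj("scene",d,u,v); cv2.imwrite("pics/s3.png",im)
b=(S[:,2]>b0+.01)&(S[:,2]<b0+.056)&(np.hypot(S[:,0]-t[0],S[:,1]-t[1])<.04); print("scene body",b.sum(),b.sum()>5 and rect(S[b][:,:2]))
h=(abs(S[:,2]-.045)<.004)&(np.hypot(S[:,0]-.419,S[:,1]-.3725)<.08); print("scene holder",h.sum(),h.sum()>5 and rect(S[h][:,:2]))
c=np.hstack([cv2.imread("pics/w3.png")[:, :400],cv2.imread("pics/s3.png")[120:504,60:460][:384].copy() if 0 else cv2.resize(cv2.imread("pics/s3.png")[100:280,120:300],(384,384))]); cv2.imwrite("pics/c3.png",c)
E
```

```text
5.25 [0.41970507 0.37196237 0.17197978] [[-3.64501809e-01  9.31202680e-01  3.06290538e-05]
 [ 9.31202659e-01  3.64501808e-01 -1.98395165e-04]
 [-1.95910455e-04 -4.37935402e-05 -9.99999980e-01]] [ 4.14015416e+01  1.83096368e+01  1.04747508e+02 -1.15571563e-02
  5.69490570e+01  2.00309186e+01]
body 1912 (array([413.4, 384.5]), array([47.6, 22.1]), 23.91)
scene body 426 (array([413.9, 356.1]), array([33.9, 60.6]), 72.28)
scene holder 1056 (array([417.9, 372.9]), array([101.3,  98.3]), 31.62)
```

View pics/c3.png

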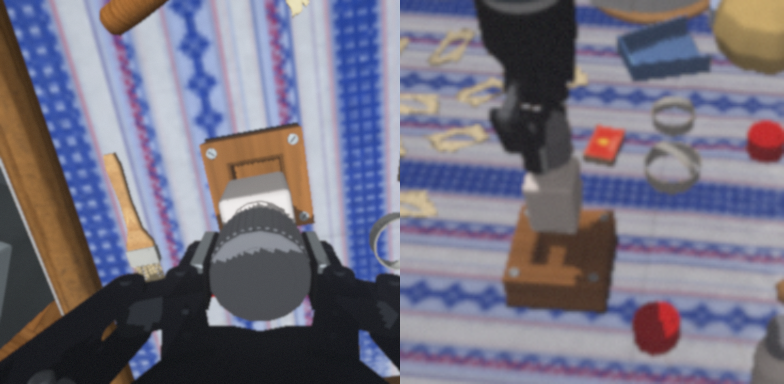

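The wrist view shows the held bottle at (255,195) over the well, with the body edge nearly parallel to the holder edge. I'll measure the residual yaw and offset.

```bash
python3 - <<'E'
from h import *
f=np.load("w3.npz"); P=f["P"]; im=f["im"]; t=np.array([.4197,.372]); b0=.090
X,Y,Z=P[...,0],P[...,1],P[...,2]
bright=im.min(2)>110
a=np.radians(31.5); 
L=np.stack([(X-.419)*np.cos(a)+(Y-.3725)*np.sin(a),-(X-.419)*np.sin(a)+(Y-.3725)*np.cos(a)],-1)*1000
roi=np.zeros(Z.shape,bool); roi[165:235,205:305]=1
for lo,hi in ((.098,.145),(.148,.156)):
    m=bright&roi&(Z>lo)&(Z<hi); q=L[m]
    print(lo,m.sum(),np.nanpercentile(q,[1,5,50,95,99],axis=0).round(1).tolist(), rect(q/1000))
m=bright&roi&(Z>.1)&(Z<.145)
for ax in (0,1):
    q=L[m]; s=q[:,ax]; k=s>np.percentile(s,97)-4 ; o=q[k]
    print("face",ax,k.sum(),np.percentile(o[:,ax],50),np.degrees(np.arctan(np.polyfit(o[:,1-ax],o[:,ax],1)[0])))
top=bright&roi&(abs(Z-.152)<.004); print("top Z",np.nanmedian(Z[top]),top.sum())
# holder again
h=(abs(Z-.045)<.005)&(np.hypot(X-.419,Y-.3725)<.08); print(rect(P[h][:,:2]))
E
```

```text
0.098 967 [[-19.6, 20.3], [-17.5, 20.9], [1.7, 21.4], [20.6, 21.7], [22.4, 21.9]] (array([ 1.6, 20.8]), array([ 3.6, 44.1]), 87.48)
0.148 1187 [[-20.7, 3.8], [-19.1, 7.5], [4.6, 16.1], [21.6, 20.3], [22.7, 21.0]] (array([ 1.1, 11.8]), array([21.2, 44.6]), 86.3)
face 0 119 20.097022520744982 -64.23808682219695
face 1 945 21.412614599745158 0.26663586892499397
top Z 0.14980601127302728 1187
(array([419.2, 372.8]), array([98.2, 98.2]), 31.47)
```

Yaw is within 0.3° and the offset is about 1.3 mm. I'll correct that and insert in stages.

Call:
{"fn": "step_arm", "kwargs": {
  "steps": [
    {"tx": -0.0028,"ty": 0.0018,"tz": -0.03,"turn": 0,"grip": 0.4},
    {"tx": -0.0028,"ty": 0.0018,"tz": -0.07,"turn": 0,"grip": 0.4},
    {"tx": -0.0028,"ty": 0.0018,"tz": -0.1,"turn": 0,"grip": 0.4},
    {"tx": -0.0028,"ty": 0.0018,"tz": -0.115,"turn": 0,"grip": 0.4},
    {"tx": -0.0028,"ty": 0.0018,"tz": -0.125,"turn": 0,"grip": 0.4},
    {"tx": -0.0028,"ty": 0.0018,"tz": -0.135,"turn": 0,"grip": 0.4},
    {"tx": -0.0028,"ty": 0.0018,"tz": -0.1375,"turn": 0,"grip": 0.4}
  ]
}}

```text
time: 6.05
tool_pos: [0.4179, 0.3733, 0.1169]
tool_rot: [[-0.365, 0.931, 0.0], [0.931, 0.365, -0.0], [-0.0, 0.0, -1.0]]
force: [-0.2, -0.1, -3.6]
finger_gap: 0.0443
gripper_force: 85.5
```

Call:
{"fn": "step_arm", "kwargs": {
  "steps": [
    {"tx": 0,"ty": 0,"tz": -0.012,"turn": 0,"grip": 0.4},
    {"tx": 0,"ty": 0,"tz": -0.024,"turn": 0,"grip": 0.4},
    {"tx": 0,"ty": 0,"tz": -0.036,"turn": 0,"grip": 0.4},
    {"tx": 0,"ty": 0,"tz": -0.048,"turn": 0,"grip": 0.4},
    {"tx": 0,"ty": 0,"tz": -0.058,"turn": 0,"grip": 0.4},
    {"tx": 0,"ty": 0,"tz": -0.058,"turn": 0,"grip": 0.4}
  ]
}}

```text
time: 6.65
tool_pos: [0.4178, 0.3732, 0.0937]
tool_rot: [[-0.365, 0.931, -0.0], [0.931, 0.365, -0.0], [-0.0, -0.0, -1.0]]
force: [-0.1, -0.8, 2.8]
finger_gap: 0.0441
gripper_force: 85.9
```

Call:
{"fn": "step_arm", "kwargs": {
  "steps": [
    {"tx": 0,"ty": 0,"tz": -0.005,"turn": 0,"grip": 0.4},
    {"tx": 0,"ty": 0,"tz": -0.01,"turn": 0,"grip": 0.4},
    {"tx": 0,"ty": 0,"tz": -0.015,"turn": 0,"grip": 0.4},
    {"tx": 0,"ty": 0,"tz": -0.018,"turn": 0,"grip": 0.4},
    {"tx": 0,"ty": 0,"tz": -0.018,"turn": 0,"grip": 0.4}
  ]
}}

```text
time: 7.15
tool_pos: [0.418, 0.3734, 0.0872]
tool_rot: [[-0.365, 0.931, 0.0], [0.931, 0.365, 0.0], [0.0, 0.0, -1.0]]
force: [-2.2, -2.2, 7.5]
finger_gap: 0.0443
gripper_force: 86.3
```

```bash
python3 - <<'E'
from h import *
print(env.observe()["force"])
o,im,d,P=wrist("w4"); im2,d2=env.camera("scene")
c=np.hstack([im[:, :400],cv2.resize(im2[130:280,140:290],(384,384))]); cv2.imwrite("pics/c4.png",c)
E
```

```text
[-2.22735819 -2.19187281  7.53707103]
```

View pics/c4.png

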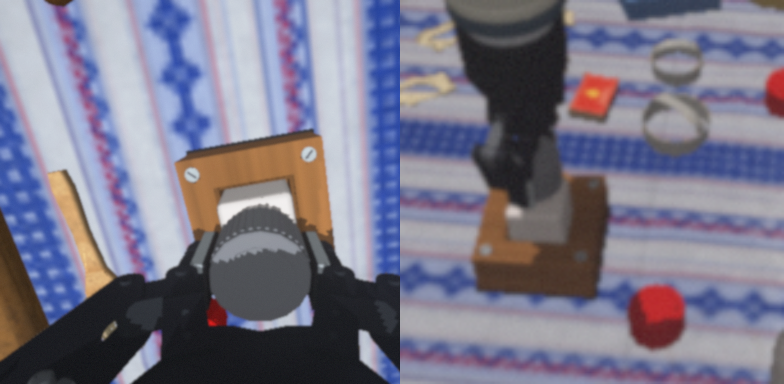

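The bottle stands in the well. I'll check the depth of its body top, which should be at z = 72 mm, and the cap top.

```bash
python3 - <<'E'
from h import *
f=np.load("w4.npz"); P=f["P"]; im=f["im"]; 
m=np.zeros(im.shape[:2],bool); m[190:205,228:285]=1; m&=im.min(2)>110
print("bodytop",m.sum(),np.nanpercentile(P[m][:,2],[10,50,90]))
print("captop",np.nanmedian(P[265:300,240:280,2]))
h=(abs(P[...,2]-.045)<.005)&(np.hypot(P[...,0]-.419,P[...,1]-.3725)<.08);h[185:]=0
print("holder",np.nanmedian(P[h][:,2]),h.sum())
E
```

```text
bodytop 855 [0.05618513 0.06973223 0.07238218]
captop 0.12239794767372655
holder 0.04531255531745029 5457
```

Home is confirmed, with the cap pressed 5.6 mm. I'll press slightly more and twist.

Call:
{"fn": "step_arm", "kwargs": {
  "steps": [
    {"tx": 0,"ty": 0,"tz": -0.004,"turn": 0,"grip": 0.4},
    {"tx": 0,"ty": 0,"tz": -0.004,"turn": 0.035,"grip": 0.4},
    {"tx": 0,"ty": 0,"tz": -0.004,"turn": 0.07,"grip": 0.4},
    {"tx": 0,"ty": 0,"tz": -0.004,"turn": 0.11,"grip": 0.4},
    {"tx": 0,"ty": 0,"tz": -0.004,"turn": 0.15,"grip": 0.4},
    {"tx": 0,"ty": 0,"tz": -0.004,"turn": 0.19,"grip": 0.4},
    {"tx": 0,"ty": 0,"tz": -0.004,"turn": 0.23,"grip": 0.4},
    {"tx": 0,"ty": 0,"tz": -0.004,"turn": 0.27,"grip": 0.4},
    {"tx": 0,"ty": 0,"tz": -0.004,"turn": 0.31,"grip": 0.4},
    {"tx": 0,"ty": 0,"tz": -0.004,"turn": 0.35,"grip": 0.4},
    {"tx": 0,"ty": 0,"tz": -0.004,"turn": 0.35,"grip": 0.4},
    {"tx": 0,"ty": 0,"tz": -0.004,"turn": 0.35,"grip": 0.4}
  ]
}}

```text
time: 8.45
tool_pos: [0.419, 0.3743, 0.0863]
tool_rot: [[-0.995, 0.097, 0.003], [0.097, 0.995, 0.002], [-0.002, 0.002, -1.0]]
force: [0.2, -0.2, 8.8]
finger_gap: 0.0441
gripper_force: 86.8
```

```bash
python3 -c "
from h import *
o=env.observe(); print(o['force'],o['ft_torque'],o['qpos'])"
```

```text
[ 0.24226389 -0.23497288  8.76651664] [-0.08996316  0.13025218  0.06660366] [ 4.16242091e+01  2.49311431e+01  1.08116948e+02 -3.39481008e-03
  4.67620561e+01 -4.28061666e+01]
```

Call:
{"fn": "step_arm", "kwargs": {
  "steps": [
    {"tx": 0,"ty": 0,"tz": 0.005,"turn": 0,"grip": 0.4},
    {"tx": 0,"ty": 0,"tz": 0.012,"turn": 0,"grip": 0.4},
    {"tx": 0,"ty": 0,"tz": 0.02,"turn": 0,"grip": 0.4},
    {"tx": 0,"ty": 0,"tz": 0.028,"turn": 0,"grip": 0.4},
    {"tx": 0,"ty": 0,"tz": 0.035,"turn": 0,"grip": 0.4},
    {"tx": 0,"ty": 0,"tz": 0.035,"turn": 0,"grip": 0.4}
  ]
}}

```text
time: 9.05
tool_pos: [0.4179, 0.3733, 0.0992]
tool_rot: [[-0.995, 0.097, 0.0], [0.097, 0.995, 0.0], [-0.0, 0.0, -1.0]]
force: [-0.1, 0.5, 0.3]
finger_gap: 0.0447
gripper_force: 86.1
```

Call:
{"fn": "step_arm", "kwargs": {
  "steps": [
    {"tx": 0,"ty": 0,"tz": 0.02,"turn": 0,"grip": 0.4},
    {"tx": 0,"ty": 0,"tz": 0.045,"turn": 0,"grip": 0.4},
    {"tx": 0,"ty": 0,"tz": 0.07,"turn": 0,"grip": 0.4},
    {"tx": 0,"ty": 0,"tz": 0.095,"turn": 0,"grip": 0.4},
    {"tx": 0,"ty": 0,"tz": 0.105,"turn": 0,"grip": 0.4},
    {"tx": 0,"ty": 0,"tz": 0.105,"turn": 0,"grip": 0.4},
    {"tx": 0,"ty": 0,"tz": 0.105,"turn": 0,"grip": 0.4}
  ]
}}

```text
time: 9.75
tool_pos: [0.4178, 0.3732, 0.1411]
tool_rot: [[-0.995, 0.097, 0.0], [0.097, 0.995, 0.0], [-0.0, 0.0, -1.0]]
force: [-0.2, 0.3, -0.1]
finger_gap: 0.0441
gripper_force: 86.0
```

```bash
python3 - <<'E'
from h import *
o,im,d,P=wrist("w5"); im2,d2=env.camera("scene"); print(o["tool_pos"],o["force"],o["time"])
c=np.hstack([im[:, :400],cv2.resize(im2[110:280,120:290],(384,384))]); cv2.imwrite("pics/c5.png",c)
X,Y,Z=P[...,0],P[...,1],P[...,2]; r=np.hypot(X-.418,Y-.373)
for lo,hi in ((.102,.108),(.068,.076),(.078,.084)):
    b=(Z>lo)&(Z<hi)&(r<.036)&(im.min(2)>90); print(lo,b.sum(),b.sum()>5 and rect(P[b][:,:2]))
E
```

```text
[0.41778652 0.37323238 0.14106567] [-0.19518116  0.25843058 -0.09252853] 9.75
0.102 333 (array([405.7, 373.2]), array([22.4, 11.7]), 88.07)
0.068 1265 (array([418.6, 372.7]), array([45.7, 46. ]), 32.29)
0.078 252 (array([411.6, 373. ]), array([32.2, 18.5]), 86.31)
```

View pics/c5.png

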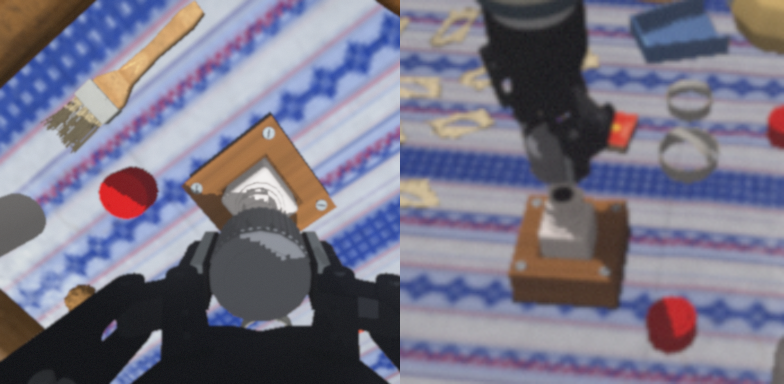

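The open mouth shows at (562,195) in the scene half of the picture. The bottle body is seated with its top at 72 mm, centred at (418.6, 372.7) mm. The cap is held level about 40 mm above the mouth and within 1 mm of its axis, so I'll hand in.

```bash
python3 -c "
from workcell import env
print(env.sign_off())"
```

```text
the job is handed in; nothing more can be done
None
```

The bottle is standing home in the holder with its mouth open, the cap is held level about 40 mm straight above it, and the job was handed in at about 10 s; I saw no verdict.

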